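# Empty the sample cell and hold it in the photometer's beam

## Task

Pick up the open glass sample cell, touching it only on its two frosted sides and never on its clear windows, and tip its three steel rinsing balls out into the white catch tray. Then hold the empty cell upright, still in the gripper and touching nothing else, in the light path of the photometer: centred between the two lenses, with its clear windows squarely facing them and the middle of the cell at lens height. Finish while holding it there, all three balls in the tray and the other things on the bench left where they are.

Things in the scene. Friction and masses are not known exactly. Their poses are not given: they have to be found in the camera images.
- cell: Open-topped glass cell, 46 mm along its x, 40 along y, 62 tall (z up, to the mouth); loose, 0.11 kg. Origin: centre of the underside. Its +x and -x sides are frosted (whitish, 4 mm thick): grip only these. Its +y and -y sides are clear windows. Floor 4 mm thick; inside 38 x 33 mm, smooth, no lip. It stands on the table between tray and photometer.
- cell_mid (a point): Middle of the cell: on its axis, 31 mm above its underside.
- window_a: Clear window pane on the cell's +y side, 38 x 58 mm, 3.5 mm thick, fixed in the cell, outside flush with the frosted walls' edges; origin at the pane's centre, axes as the cell's. Fingers and arm must not touch it.
- window_b: The same clear pane on the cell's -y side.
- ball0_center (a point): Centre of a loose steel rinsing ball, 16 mm diameter, 17 g, lying on the floor of the cell at the start.
- ball1_center (a point): Centre of the second rinsing ball, likewise.
- ball2_center (a point): Centre of the third rinsing ball, likewise.
- tray: White plastic catch tray, fixed, open-topped, 180 mm along its x and 220 mm along its y outside, 35 mm tall, walls and floor 5 mm. Origin at the centre of its underside, z up. It stands to one side of the cell, left or right.
- photometer: White, fixed. Origin: centre of the underside, z up. Bed 130 (x) x 290 (y) x 20 mm with two housings 110 (x) x 60 (y) mm, tops 109 mm above the table: finned lamp at +y, detector with display at -y. Inner faces at y = +80 and -80 mm, lenses in them; the bed between is empty. Light runs along y; the held cell's x lies along photometer x, either way round. Across the cell from the tray.
- beam (a point): Middle of the light path, halfway between the two lenses, 85 mm above the table; axes as the photometer's.
- jar_a: Bystander: closed amber glass jar, 64 mm diameter, 85 mm tall; origin at the centre of its underside.
- jar_b: Bystander: a second closed jar, the same.
- beaker: Bystander: empty glass beaker, 68 mm rim diameter, 70 mm tall; origin at the centre of its underside.
- wash_bottle: Bystander: white plastic bottle with cap, 68 mm diameter, 150 mm tall; origin at the centre of its underside.
- white_standard: Bystander: white ceramic reference disc, 52 mm diameter, 18 mm thick, lying flat; origin at the centre of its underside.
- spatula: Bystander: spatula 280 mm long lying flat near the far edge; origin on its underside.
- reagent: Bystander: brown glass bottle with black cap, 56 mm diameter, 75 mm tall; origin at the centre of its underside.
Not all that is in view belongs to the job. Leave any purple look-alike of the cell alone.

How it is judged:
On the way:
1. all three rinsing balls lie in the catch tray (x of ball0_center in the frame of tray between -0.09 and 0.09 m and y of ball0_center in the frame of tray between -0.11 and 0.11 m and height (world z) of each of ball0_center, ball1_center, ball2_center below 0.035 m and x of ball1_center in the frame of tray between -0.09 and 0.09 m and y of ball1_center in the frame of tray between -0.11 and 0.11 m and x of ball2_center in the frame of tray between -0.09 and 0.09 m and y of ball2_center in the frame of tray between -0.11 and 0.11 m), for 0.3 s.
At the end, for the whole second after the job is handed in: Balls in the tray. Cell gripped (over 2 N), still (under 0.02 m/s), off the photometer, upright and square to the lenses within 0.14 rad; its middle within 10 mm of the beam sideways (photometer x), 20 mm of halfway between the lenses (y), 12 mm of lens height (all of step 1 and x of cell_mid in the frame of beam between -0.01 and 0.01 m and y of cell_mid in the frame of beam between -0.02 and 0.02 m and z of cell_mid in the frame of beam between -0.012 and 0.012 m and angle between cell's own z axis and vertical below 0.14 rad and angle between the x axis of cell and the x axis of photometer, either way round below 0.14 rad and contact force between cell and the fingers above 2 N and contact force between cell and photometer below 0.2 N and linear speed of cell below 0.02 m/s); the arm keeps its last pose, push and grip.
It fails at once if the fingers or the arm touch a clear window of the cell (contact force between any of window_a, window_b and the fingers above 0.5 N or contact force between any of window_a, window_b and the arm above 0.5 N).
It fails at once if a bystander is moved by more than 25 mm (distance of any of jar_a, jar_b, beaker, wash_bottle, white_standard, spatula, reagent from where it was at the start of the episode above 0.025 m).
It also fails if it takes over 53 s, if anything falls off the work surface, if the arm or the gripper's body presses on something with over 40 N, if the wrist force passes 120 N, or if a joint passes its speed limit or range.

## Robot

A 7-joint arm with a two-finger parallel gripper is mounted at the origin on the work surface. World frame = base frame: x ahead of the robot, y to its left, z up, the work surface at z = 0. Lengths are in m, angles in rad, forces in N, time in s.
With the tool pointing down it reaches from about 0.4 to 0.85 m from the base axis. Payload 4.4 kg.
Tool frame: the origin (TCP) lies midway between the tips of the shut fingers; the grasp point (between the pads) lies 19 mm behind it (bot.pinch_z is the distance from the TCP to the grasp point, in m); z points along the fingers, y is the line along which they close (so a half turn about z gives the same grasp; the last joint's range is limited). The gripper opens to 94 mm and grips with 3 to 60 N. Pads are 16 mm wide; open, the fingers measure 119 mm over their backs; the gripper's body (75 mm by 177 mm) begins 78 mm behind the grasp point.
Start: joints at [-1.179, 0.628, 0.038, 1.517, -0.027, 0.996, -0.02], TCP at [0.287, 0.583, 0.205] pointing down, gripper open.
Joint ranges: [-3.06, 3.06], [-0.37, 2.12], [-1.25, 1.32], [0.18, 2.47], [-1.1, 4.24], [0.23, 1.98], [-2.94, 2.94]. Speed limits (rad/s): [2.57, 2.57, 3.14, 3.14, 3.14, 3.14, 3.14].

## Interface

Orientations are given as a unit quaternion [x, y, z, w].
In Python, from rig import bot gives the robot as it stands. The module is installed in compiled form; this text tells all that it offers.
- The arm moves only by the tool drive_tool, never from a script. Its argument "rows" is one flat list of numbers, 5 for each row, row after row: the closure, from -1 (fully open) to 1 (shut), then the shift along the tool's x, y, z in mm, then the turn about the tool's z in rad. A call has 1 to 8 rows; each row shifts and turns the commanded pose from where the row before left it, along the tool's axes as they then stand; what a row does not reach is not made up. A row lasts 1/10 s, in which the tool goes at most 50 mm and 8.59 degrees, less where a joint would pass 70% of its speed; a pose out of reach is approached as far as the arm can. A call is refused whole if a number of a shift passes 50 or a number of a turn 0.15, either way. A call with a gripper value outside its range is refused whole. The fingers move at their own pace and stop on an object; "newtons" is the grip in N (left out, the last holds). Time passes only in rows, so rows that do not move let the fingers close. It gives the time, the measured TCP pose, the force, the opening and the grip force at its end, in the units of the state.
- bot.state(): the state, without advancing time (a new reading comes with each control period).
- bot.snapshot(name): name is "scene" or "top" or "wrist"; returns a dict with "frame" (400x640x3 uint8, blue, green, red), "K" (3x3 intrinsics, pixels), "position" and "attitude" of the camera in the world. Camera axes: x right, y up, looking along -z (the intrinsics and any distortion apply to the point x, -y, -z); pixel columns grow to the right and rows downward; lengths in m; the calibration is good to about 2 mm. A picture is of the moment at which its call begins. There is no depth.
- bot.finish_job(): hands the job in; it is judged then, once.
The state is a dict: "clock": time; "joint_pos": joint angles; "dq": joint speeds; "joint_efforts": joint torques, N m; "tcp_pos": TCP position; "ee_rot": TCP orientation; "wrist_force": force on the tool from outside, world axes, zero at the start; "moment": the same for the moment, N m; "finger_gap": finger opening in m; "finger_force": force on a finger pad.
Only numpy, scipy, OpenCV 4.12 (cv2) and the standard library are available. Lean on these libraries where they do the work, as an engineer would, in place of code of your own. Each camera call takes 0.05 s, during which the arm holds its last target. There are 200 camera calls.

## Working session

There is one attempt and no reset: what is moved stays moved. The work goes in short steps, Python scripts to look and compute and a tool call to move; the robot and the scene stay as the last step left them, time stands still between calls to the robot, and variables do not carry over. Pictures are saved under pics/ and viewed, at most 10 in all, crops included, and the job is handed in when it is done.

Besides the shell and the picture viewer there is one more tool, called after "Call:" as name(argument=value, ...) on one line, values as JSON. drive_tool: Moves the arm, as the interface text tells. Its arguments: {"type":"object","properties":{"rows":{"type":"array"},"newtons":{"type":"number"}},"required":["rows"]}

```bash
mkdir -p pics; cat > h.py <<'E'
import numpy as np, cv2
from scipy.spatial.transform import Rotation as R
from rig import bot
np.set_printoptions(precision=4,suppress=True)
def snap(n,f):
    s=bot.snapshot(n); cv2.imwrite(f'pics/{f}.png',s['frame']); np.savez(f'pics/{f}.npz',**{k:np.array(v) for k,v in s.items()}); return s
def load(f): return np.load(f'pics/{f}.npz')
def rot(s):
    a=np.array(s['attitude']); return a if a.shape==(3,3) else R.from_quat(a).as_matrix()
def ray(s,u,v):
    d=np.linalg.inv(s['K'])@[u,v,1]; return rot(s)@(d*[1,-1,-1])
def atz(s,u,v,z):
    d=ray(s,u,v); p=np.array(s['position']); return p+d*(z-p[2])/d[2]
def proj(s,P):
    c=(np.atleast_2d(P)-s['position'])@rot(s)*[1,-1,-1]; q=c@np.array(s['K']).T; return q[:,:2]/q[:,2:]
E
python3 - <<'E'
from h import *
for n in ("scene","top","wrist"):
    s=snap(n,n+"0"); print(n,{k:v for k,v in s.items() if k!='frame'})
print(bot.state(), bot.pinch_z)
a=[cv2.imread(f'pics/{n}0.png') for n in("scene","top")]
E
```

```text
scene {'K': array([[437.0153,   0.    , 321.9133],
       [  0.    , 437.0153, 198.5574],
       [  0.    ,   0.    ,   1.    ]]), 'position': array([1.2698, 0.2886, 0.9038]), 'attitude': array([0.2053, 0.309 , 0.7639, 0.5281])}
top {'K': array([[498.3576,   0.    , 313.4377],
       [  0.    , 498.3576, 198.3322],
       [  0.    ,   0.    ,   1.    ]]), 'position': array([0.4691, 0.0175, 1.2365]), 'attitude': array([ 0.0302, -0.0406, -0.7035,  0.7089])}
wrist {'K': array([[338.6244,   0.    , 325.2032],
       [  0.    , 338.6244, 196.6519],
       [  0.    ,   0.    ,   1.    ]]), 'position': array([0.2286, 0.6123, 0.3852]), 'attitude': array([-0.0986, -0.0605,  0.5245,  0.8435])}
{'clock': 0.15, 'joint_pos': array([-1.1788,  0.6291,  0.0385,  1.5181, -0.027 ,  0.9963, -0.02  ]), 'dq': array([-0.0018, -0.0029, -0.0002, -0.0038,  0.0004, -0.0018, -0.0008]), 'joint_efforts': array([  0.0025, -55.0093,   1.145 , -18.6817,  -0.0522,   0.0209,
         0.0001]), 'tcp_pos': array([0.2871, 0.5826, 0.2048]), 'ee_rot': array([ 0.2269,  0.9739, -0.0007, -0.0001]), 'wrist_force': array([ 0.4304, -0.7445, -0.4736]), 'moment': array([ 0.0201, -0.0382,  0.0183]), 'finger_force': 0.0, 'finger_gap': 0.09406863081212807} 0.0188
```

View pics/top0.png

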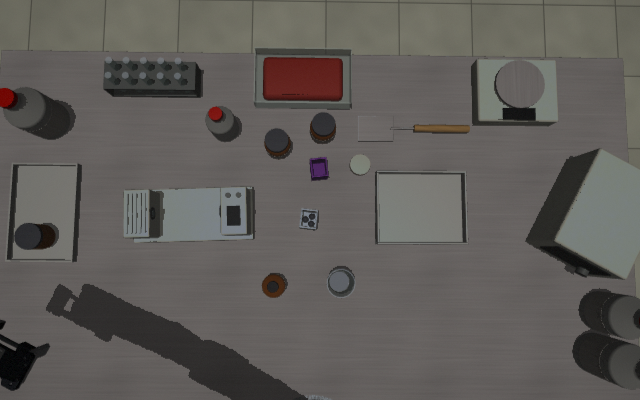

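View pics/scene0.png

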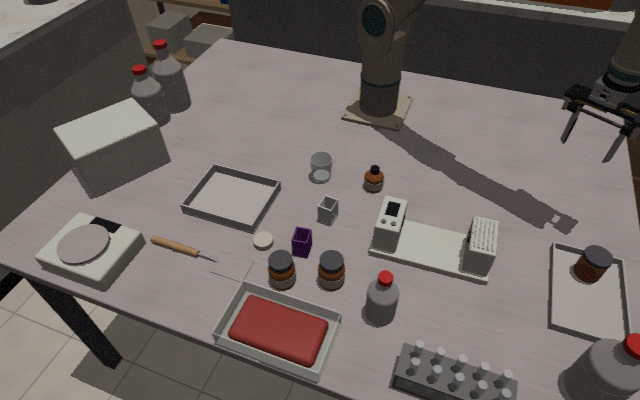

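The top view shows the cell at about (309,219), the purple decoy at (319,168), the tray at (421,208) and the photometer at (190,214). Next I'll zoom in to find the frosted sides and the corners.

```bash
python3 - <<'E'
from h import *
a=load('top0')['frame'][195:245,284:334]; b=load('scene0')['frame'][185:235,303:353]
f=lambda i:cv2.resize(i,(400,400),interpolation=cv2.INTER_CUBIC)
p=load('top0')['frame'][160:260,110:270]; t=load('top0')['frame'][160:260,350:480]
r2=np.hstack([cv2.resize(p,(400,200)),cv2.resize(t,(400,200),interpolation=cv2.INTER_CUBIC)])
cv2.imwrite('pics/c0.png',np.vstack([np.hstack([f(a),f(b)]),r2]))
E
```

```text
(no output)
```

View pics/c0.png

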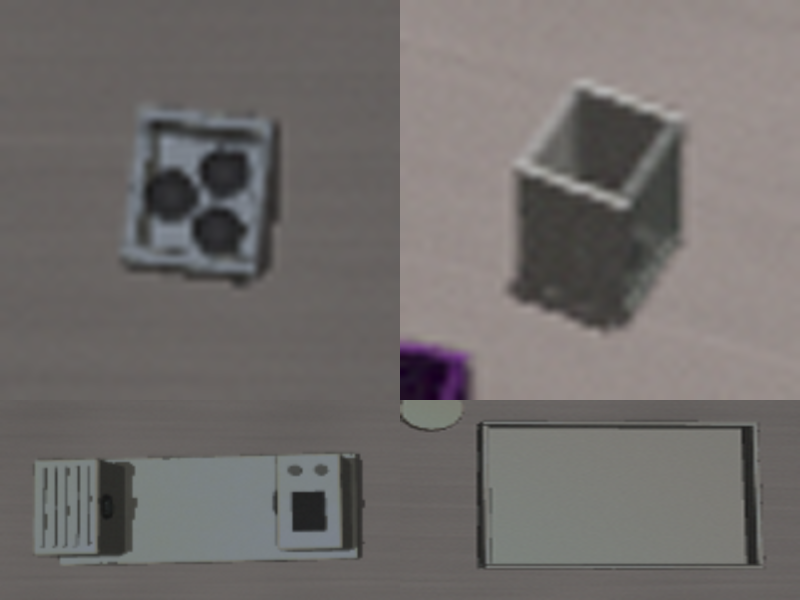

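Top crop: the rim is longer along world x, so the frosted sides face ±x. The rim corners are clear in both views. The lamp is at +y and the tray at −y. I'll triangulate those points.

```bash
cat >> h.py <<'E'
def tri(obs):
    A=[];b=[]
    for s,u,v in obs:
        d=ray(s,u,v);d/=np.linalg.norm(d);M=np.eye(3)-np.outer(d,d);A.append(M);b.append(M@s['position'])
    return np.linalg.lstsq(np.vstack(A),np.hstack(b),rcond=None)[0]
E
python3 - <<'E'
from h import *
t=load('top0');s=load('scene0')
T=np.array([[138,105],[275,118],[255,278],[122,265]])/8+[284,195]-.5
S=np.array([[228,205],[118,162],[178,82],[285,120]])/8+[303,185]-.5
C=[]
for a,b in zip(T,S): C.append(tri([(t,*a),(s,*b)]))
C=np.array(C);print('cell rim\n',C,C.mean(0))
C2=np.array([atz(t,*a,.062) for a in T]);print(C2,C2.mean(0)); e=(C2[0]+C2[1]-C2[2]-C2[3])/2;print('yaw x',np.arctan2(e[1],e[0]),np.linalg.norm(e), np.linalg.norm(C2[0]-C2[1]))
P=lambda l,sx,sy,ox,oy:np.array(l)/[sx,sy]+[ox,oy]
det=P([(277,57),(340,55),(342,148),(278,150)],2.5,2,110,160); lam=P([(35,60),(97,58),(97,153),(35,155)],2.5,2,110,160)
D=np.array([atz(t,*a,.109) for a in det]);L=np.array([atz(t,*a,.109) for a in lam])
print('det',D,'\nlamp',L,'\nmid',(D.mean(0)+L.mean(0))/2); v=L.mean(0)-D.mean(0);print('yaw',np.arctan2(-v[0],v[1]),np.linalg.norm(v))
tr=P([(480,422),(757,422),(762,567),(478,567)],400/130,2,350,160)-[400*130/400,200]
W=np.array([atz(t,*a,.035) for a in tr]);print('tray',W,W.mean(0))
for n,u,v in (("wash",220,113),("jarA",276,135),("jarB",323,120),("std",360,164),("beak",341,280),("reag",273,284),("purple",319,168)): print(n,atz(t,u,v,.06))
E
```

```text
cell rim
 [[ 0.564   0.031   0.07  ]
 [ 0.5602 -0.0089  0.0716]
 [ 0.5139 -0.0044  0.0655]
 [ 0.5175  0.0346  0.0649]] [0.5389 0.0131 0.068 ]
[[ 0.5648  0.0304  0.062 ]
 [ 0.5613 -0.0101  0.062 ]
 [ 0.5141 -0.0045  0.062 ]
 [ 0.5176  0.0347  0.062 ]] [0.5395 0.0126 0.062 ]
yaw x -0.10400075189671222 0.047523290062782456 0.04066201582438337
det [[0.6031 0.2119 0.109 ]
 [0.6059 0.1548 0.109 ]
 [0.5004 0.1509 0.109 ]
 [0.4977 0.2083 0.109 ]] 
lamp [[0.5978 0.4305 0.109 ]
 [0.6006 0.3747 0.109 ]
 [0.4932 0.3704 0.109 ]
 [0.4906 0.4257 0.109 ]] 
mid [0.5487 0.2909 0.109 ]
yaw 0.028601988348117786 0.21891324080942923
tray [[ 0.6582 -0.1521  0.035 ]
 [ 0.6603 -0.373   0.035 ]
 [ 0.4835 -0.3727  0.035 ]
 [ 0.4819 -0.1496  0.035 ]] [ 0.571  -0.2618  0.035 ]
wash [0.792  0.2269 0.06  ]
jarA [0.7394 0.0915 0.06  ]
jarB [ 0.7774 -0.0212  0.06  ]
std [ 0.6709 -0.1103  0.06  ]
beak [ 0.3961 -0.0652  0.06  ]
reag [0.386  0.0934 0.06  ]
purple [ 0.6603 -0.0122  0.06  ]
```

```bash
cat >> h.py <<'E'
def plan(target,head,n,c=-1,frm=None):
    "rows to bring TCP to target, tool y to world heading head, straight line in n rows"
    st=bot.state(); Q=R.from_quat(st['ee_rot']).as_matrix(); p=np.array(st['tcp_pos'] if frm is None else frm)
    h0=np.arctan2(Q[1,1],Q[0,1]); dh=(head-h0+np.pi/2)%np.pi-np.pi/2
    step=(np.array(target)-p)/n; out=[]
    for i in range(n):
        M=R.from_euler('z',dh*i/n).as_matrix()@Q
        out.append([c,*np.round(M.T@step*1000,1),round(-dh/n,4)])
    print('tilt',np.arccos(-Q[2,2]),'head',h0,'from',p)
    for r in out: print(r)
E
python3 - <<'E'
from h import *
plan([.539,.013,.2],-.104,16)
E
```

```text
tilt 0.0013945079293334612 head 1.1129884619273627 from [0.2871 0.5826 0.2048]
[-1, np.float64(-29.9), np.float64(-25.0), np.float64(0.3), np.float64(0.0761)]
[-1, np.float64(-31.7), np.float64(-22.6), np.float64(0.3), np.float64(0.0761)]
[-1, np.float64(-33.3), np.float64(-20.2), np.float64(0.3), np.float64(0.0761)]
[-1, np.float64(-34.7), np.float64(-17.6), np.float64(0.3), np.float64(0.0761)]
[-1, np.float64(-36.0), np.float64(-14.9), np.float64(0.3), np.float64(0.0761)]
[-1, np.float64(-37.0), np.float64(-12.1), np.float64(0.3), np.float64(0.0761)]
[-1, np.float64(-37.8), np.float64(-9.3), np.float64(0.3), np.float64(0.0761)]
[-1, np.float64(-38.4), np.float64(-6.4), np.float64(0.3), np.float64(0.0761)]
[-1, np.float64(-38.8), np.float64(-3.4), np.float64(0.3), np.float64(0.0761)]
[-1, np.float64(-38.9), np.float64(-0.5), np.float64(0.3), np.float64(0.0761)]
[-1, np.float64(-38.9), np.float64(2.5), np.float64(0.3), np.float64(0.0761)]
[-1, np.float64(-38.5), np.float64(5.4), np.float64(0.3), np.float64(0.0761)]
[-1, np.float64(-38.0), np.float64(8.4), np.float64(0.3), np.float64(0.0761)]
[-1, np.float64(-37.3), np.float64(11.2), np.float64(0.3), np.float64(0.0761)]
[-1, np.float64(-36.3), np.float64(14.0), np.float64(0.3), np.float64(0.0761)]
[-1, np.float64(-35.1), np.float64(16.7), np.float64(0.3), np.float64(0.0761)]
```

Call:
drive_tool(rows=[-1,-30,-25,0,0.076,-1,-32,-23,0,0.076,-1,-33,-20,0,0.076,-1,-35,-18,0,0.076,-1,-36,-15,0,0.076,-1,-37,-12,0,0.076,-1,-38,-9,0,0.076,-1,-38,-6,0,0.076], newtons=15)

```text
clock: 0.95
tcp_pos: [0.414, 0.2965, 0.2054]
ee_rot: [0.509, 0.861, -0.0, -0.0]
wrist_force: [0.4, -0.2, -0.2]
finger_gap: 0.0942
finger_force: 0.0
```

```bash
python3 - <<'E'
from h import *
snap('wrist','w1'); plan([.539,.013,.2],-.104,8)
E
```

```text
tilt 0.005243707015939683 head 0.4902853098141785 from [0.4173 0.289  0.2056]
[-1, np.float64(-37.6), np.float64(-2.8), np.float64(0.9), np.float64(0.0743)]
[-1, np.float64(-37.7), np.float64(-0.0), np.float64(0.9), np.float64(0.0743)]
[-1, np.float64(-37.6), np.float64(2.8), np.float64(0.9), np.float64(0.0743)]
[-1, np.float64(-37.3), np.float64(5.6), np.float64(0.9), np.float64(0.0743)]
[-1, np.float64(-36.8), np.float64(8.3), np.float64(0.9), np.float64(0.0743)]
[-1, np.float64(-36.1), np.float64(11.0), np.float64(0.9), np.float64(0.0743)]
[-1, np.float64(-35.1), np.float64(13.7), np.float64(0.9), np.float64(0.0743)]
[-1, np.float64(-34.0), np.float64(16.2), np.float64(0.9), np.float64(0.0743)]
```

Call:
drive_tool(rows=[-1,-38,-3,0,0.075,-1,-38,0,0,0.075,-1,-38,3,0,0.075,-1,-37,6,0,0.075,-1,-37,8,0,0.075,-1,-36,11,0,0.074,-1,-35,14,0,0.074,-1,-34,16,0,0.074])

```text
clock: 1.8
tcp_pos: [0.54, 0.0219, 0.2054]
ee_rot: [0.74, 0.673, -0.0, -0.0]
wrist_force: [0.3, 0.2, 0.8]
finger_gap: 0.0935
finger_force: 0.0
```

```bash
python3 - <<'E'
from h import *
s=snap('wrist','w2'); st=bot.state(); print(st['tcp_pos'],st['ee_rot'],s['position'])
a=load('w1')['frame'];b=load('w2')['frame']
print(proj(load('w1'),[[.539,.013,.062],[.555,.291,.085]]),proj(s,[[.539,.013,.062]]))
cv2.imwrite('pics/w12.png',np.vstack([cv2.resize(a,(480,300)),cv2.resize(b,(480,300))]))
E
```

```text
[0.5427 0.014  0.2059] [ 0.7433  0.6689 -0.0005  0.0034] [0.5472 0.088  0.3859]
[[301.9931 441.4353]
 [450.4737 265.1346]] [[324.2551 195.7004]]
```

View pics/w12.png

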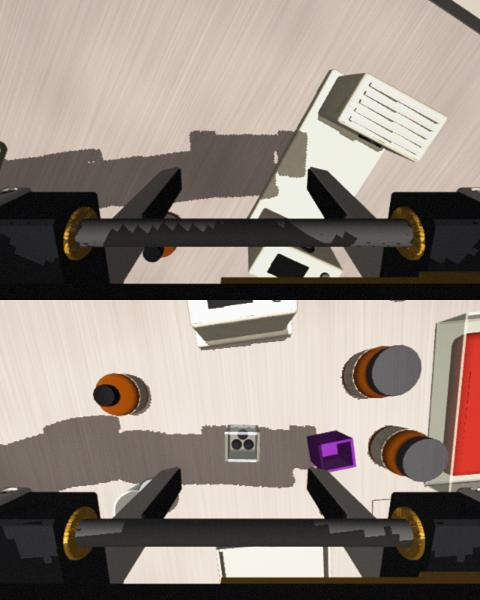

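The wrist view shows the cell between the open fingers at about (323,190), matching the estimate. I'll zoom in for the rim corners.

```bash
python3 - <<'E'
from h import *
b=load('w2')['frame']
cv2.imwrite('pics/w2c.png',np.hstack([cv2.resize(b[160:225,290:355],(520,520),interpolation=cv2.INTER_CUBIC)]))
E
```

```text
(no output)
```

View pics/w2c.png

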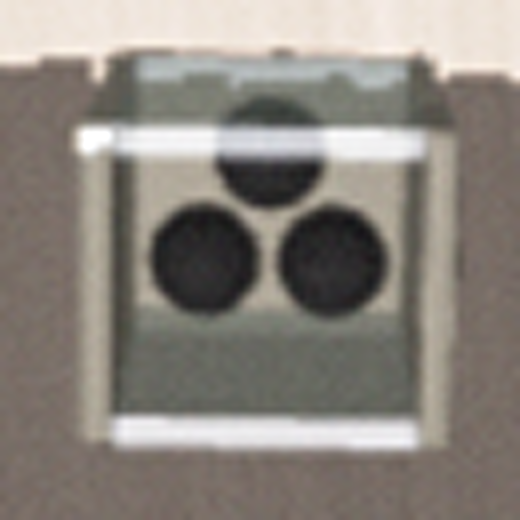

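```bash
python3 - <<'E'
from h import *
w=load('w2');t=load('top0')
C=np.array([[78,127],[457,130],[447,447],[82,445]])/8+[290,160]-.5
T=np.array([[122,265],[138,105],[275,118],[255,278]])/8+[284,195]-.5
T=T[[0,1,2,3]]
X=np.array([tri([(w,*a),(t,*b)]) for a,b in zip(C,T)]);print(X,X.mean(0))
P=np.array([atz(w,*a,.062) for a in C]);print(P,P.mean(0))
e=(P[1]+P[2]-P[0]-P[3])/2;print('yaw',np.arctan2(e[1],e[0]),np.linalg.norm(e))
c=P.mean(0)
# grasp 40mm up cell: TCP z=.040-.019=.021
h=np.arctan2(e[1],e[0])
plan([c[0],c[1],.021],h,6)
E
```

```text
[[ 0.5172  0.035   0.0614]
 [ 0.5636  0.0306  0.0628]
 [ 0.5598 -0.0099  0.0602]
 [ 0.5135 -0.0042  0.0638]] [0.5385 0.0129 0.0621]
[[ 0.5168  0.0354  0.062 ]
 [ 0.5625  0.0307  0.062 ]
 [ 0.558  -0.009   0.062 ]
 [ 0.5128 -0.0045  0.062 ]] [0.5375 0.0132 0.062 ]
yaw -0.1017165826470739 0.04566066660507314
tilt 0.006867474320361699 head -0.10523230423677885 from [0.5427 0.014  0.2059]
[-1, np.float64(-0.1), np.float64(-1.0), np.float64(30.8), np.float64(-0.0006)]
[-1, np.float64(-0.1), np.float64(-1.0), np.float64(30.8), np.float64(-0.0006)]
[-1, np.float64(-0.1), np.float64(-1.0), np.float64(30.8), np.float64(-0.0006)]
[-1, np.float64(-0.1), np.float64(-1.0), np.float64(30.8), np.float64(-0.0006)]
[-1, np.float64(-0.1), np.float64(-1.0), np.float64(30.8), np.float64(-0.0006)]
[-1, np.float64(-0.1), np.float64(-1.0), np.float64(30.8), np.float64(-0.0006)]
```

Call:
drive_tool(rows=[-1,0,-4,25,0,-1,0,-1,40,0,-1,0,0,40,0,-1,0,0,40,0,-1,0,0,39,0,-1,0,0,0,0])

```text
clock: 2.45
tcp_pos: [0.5305, 0.0238, 0.0172]
ee_rot: [0.739, 0.674, -0.004, -0.003]
wrist_force: [-0.8, -0.5, 1.2]
finger_gap: 0.0939
finger_force: 0.0
```

```bash
python3 - <<'E'
from h import *
plan([.5378,.0131,.021],-.102,1)
E
```

```text
tilt 0.00964243421238093 head -0.09152352023760536 from [0.5305 0.0238 0.0172]
[-1, np.float64(-10.0), np.float64(8.2), np.float64(-3.9), np.float64(0.0105)]
```

Call:
drive_tool(rows=[-1,-5,4,-2,0.005,-1,-5,4,-2,0.005,-1,0,0,0,0])

```text
clock: 2.75
tcp_pos: [0.5444, 0.0113, 0.028]
ee_rot: [0.743, 0.67, 0.002, 0.002]
wrist_force: [-0.5, 0.2, -0.1]
finger_gap: 0.0941
finger_force: 0.0
```

```bash
python3 - <<'E'
from h import *
plan([.5378,.0131,.021],-.102,1)
E
```

```text
tilt 0.005659216776825728 head -0.10369675775782349 from [0.5444 0.0113 0.028 ]
[-1, np.float64(1.1), np.float64(-6.8), np.float64(7.0), np.float64(-0.0017)]
```

Call:
drive_tool(rows=[-1,0,0,0,0,-1,0,0,0,0])

```text
clock: 2.95
tcp_pos: [0.5421, 0.0131, 0.0265]
ee_rot: [0.742, 0.67, 0.001, 0.0]
wrist_force: [0.2, -0.1, -0.9]
finger_gap: 0.0941
finger_force: 0.0
```

Call:
drive_tool(rows=[-1,0,0,0,0])

```text
clock: 3.05
tcp_pos: [0.5417, 0.0131, 0.026]
ee_rot: [0.742, 0.67, 0.0, 0.0]
wrist_force: [-0.5, 0.5, 0.0]
finger_gap: 0.094
finger_force: 0.0
```

Call:
drive_tool(rows=[-1,0,-4,5,0,-1,0,0,0,0,-1,0,0,0,0,1,0,0,0,0,1,0,0,0,0,1,0,0,0,0,1,0,0,0,0,1,0,0,0,0], newtons=10)

```text
clock: 3.85
tcp_pos: [0.5377, 0.0132, 0.0205]
ee_rot: [0.742, 0.67, 0.0, 0.0]
wrist_force: [-0.0, -0.4, -0.8]
finger_gap: 0.0571
finger_force: 0.0
```

Call:
drive_tool(rows=[1,0,0,0,0,1,0,0,0,0,1,0,0,0,0])

```text
clock: 4.15
tcp_pos: [0.5375, 0.0132, 0.0205]
ee_rot: [0.742, 0.67, -0.0, -0.0]
wrist_force: [-0.4, 1.4, -0.3]
finger_gap: 0.0459
finger_force: 10.0
```

Call:
drive_tool(rows=[1,0,0,-20,0,1,0,0,-20,0,1,-25,8,0,-0.03,1,-35,8,0,-0.03,1,-35,8,0,-0.03,1,-25,8,15,0,1,-10,0,5,0,1,0,0,0,0])

```text
clock: 4.95
tcp_pos: [0.5611, -0.1197, 0.0394]
ee_rot: [0.712, 0.702, -0.001, -0.001]
wrist_force: [-0.6, 0.2, -1.8]
finger_gap: 0.0458
finger_force: 10.0
```

Call:
drive_tool(rows=[1,0,0,0,0,1,0,0,0,0])

```text
clock: 5.15
tcp_pos: [0.5626, -0.116, 0.0406]
ee_rot: [0.71, 0.704, 0.0, -0.001]
wrist_force: [-0.0, 0.5, -1.1]
finger_gap: 0.0459
finger_force: 10.0
```

```bash
python3 - <<'E'
from h import *
s=snap('scene','s1'); plan([.57,-.116,.0405],-.012,1)
a=s['frame'][150:250,150:350]; cv2.imwrite('pics/s1c.png',cv2.resize(a,(800,400),interpolation=cv2.INTER_CUBIC))
E
```

```text
tilt 0.001110160702569539 head -0.009426395506481836 from [ 0.5627 -0.1162  0.0407]
[-1, np.float64(0.3), np.float64(7.3), np.float64(0.2), np.float64(0.0026)]
```

View pics/s1c.png

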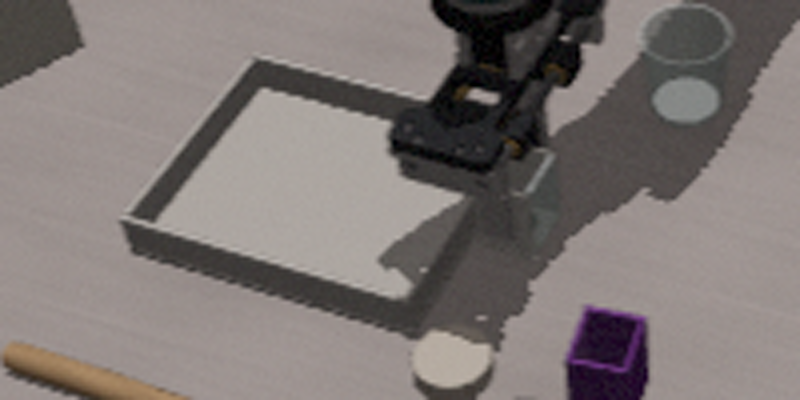

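The cell is upright beside the tray's near wall. I'll push its lower part against the wall top so that it pivots between the pads.

Call:
drive_tool(rows=[1,-8,0,0,0,1,-7,0,0,0,1,-7,0,-4,0,1,-8,0,-3,0,1,-8,0,0,0,1,-8,0,1.5,0,1,0,0,0,0,1,0,0,0,0])

```text
clock: 6.0
tcp_pos: [0.5622, -0.1665, 0.046]
ee_rot: [0.712, 0.702, -0.0, 0.001]
wrist_force: [-0.3, 0.1, -2.1]
finger_gap: 0.046
finger_force: 10.0
```

```bash
python3 - <<'E'
from h import *
s=snap('scene','s2'); print(bot.state()['tcp_pos'])
a=s['frame'][150:250,190:350]; cv2.imwrite('pics/s2c.png',cv2.resize(a,(800,500),interpolation=cv2.INTER_CUBIC))
E
```

```text
[ 0.5623 -0.1661  0.046 ]
```

View pics/s2c.png

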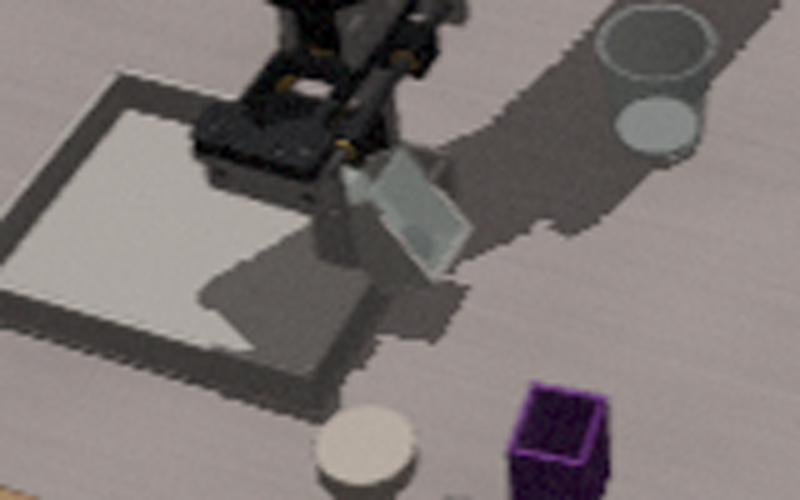

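The cell has pivoted about 60° with its mouth toward the tray. I'll continue past horizontal.

Call:
drive_tool(rows=[1,-5,0,4,0,1,-4,0,5,0,1,-4,0,6,0,1,-3,0,6,0,1,0,0,0,0,1,0,0,0,0,1,0,0,0,0,1,0,0,0,0])

```text
clock: 6.85
tcp_pos: [0.5614, -0.1803, 0.0246]
ee_rot: [0.711, 0.703, -0.0, -0.0]
wrist_force: [0.4, 0.0, -1.8]
finger_gap: 0.0463
finger_force: 10.0
```

```bash
python3 - <<'E'
from h import *
s=snap('scene','s3');t=snap('top','t3'); print(bot.state()['tcp_pos'])
a=s['frame'][150:250,190:350]; b=t['frame'][165:250,350:480]; cv2.imwrite('pics/s3c.png',np.hstack([cv2.resize(a,(480,300),interpolation=cv2.INTER_CUBIC),cv2.resize(b,(320,300),interpolation=cv2.INTER_CUBIC)]))
E
```

```text
[ 0.5616 -0.1802  0.0248]
```

View pics/s3c.png

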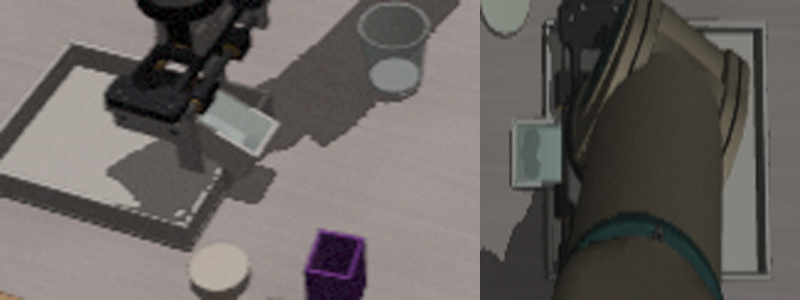

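Call:
drive_tool(rows=[1,-5,0,-5,0,1,-15,0,-15,0,1,-15,0,-20,0,1,-10,0,-20,0,1,10,0,0,0,1,-10,0,0,0,1,0,0,-20,0,1,0,0,0,0])

```text
clock: 7.75
tcp_pos: [0.5621, -0.2254, 0.1055]
ee_rot: [0.711, 0.703, 0.0, 0.001]
wrist_force: [1.0, 0.3, -2.3]
finger_gap: 0.0462
finger_force: 10.0
```

```bash
python3 - <<'E'
from h import *
F={n:snap(n,n[0]+'4')['frame'] for n in('scene','top','wrist')}; print(bot.state()['tcp_pos'],bot.state()['wrist_force'],bot.state()['finger_force'])
r=lambda i,w,h:cv2.resize(i,(w,h),interpolation=cv2.INTER_CUBIC)
a=r(F['scene'][140:250,160:340],500,306); b=r(F['top'][165:250,360:475],300,306); c=r(F['wrist'][:,80:560],352,294)
d=r(load('t3')['frame'][165:250,360:475],448,294)
cv2.imwrite('pics/q4.png',np.vstack([np.hstack([a,b]),np.hstack([c,d])]))
E
```

```text
[ 0.5607 -0.2244  0.1037] [-0.0059 -0.1722 -2.1039] 9.998929649591446
```

View pics/q4.png

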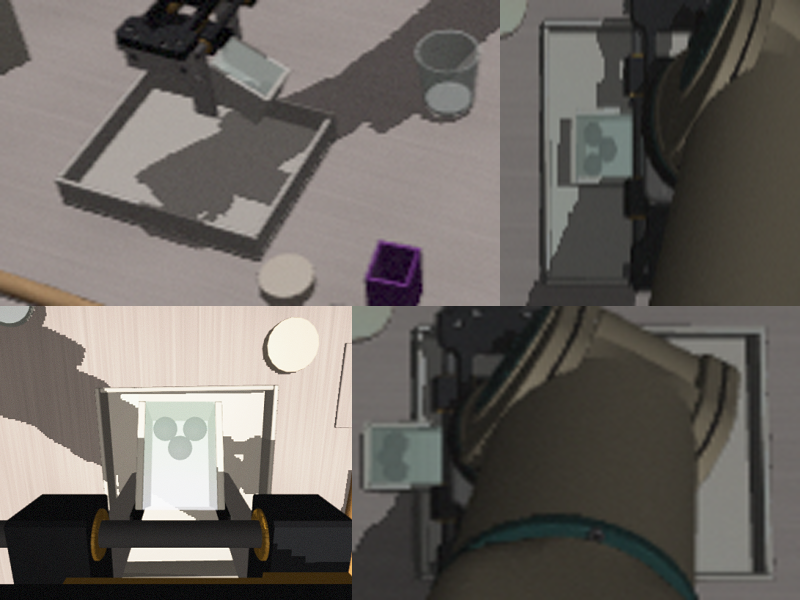

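```bash
python3 - <<'E'
from h import *
w=load('w4');s=load('s4');t=load('t4');p=np.array([.5607,-.2244,.1225])
for th in (50,60,70,80,90,100,110,120):
    a=np.radians(th);u=np.array([0,-np.sin(a),np.cos(a)]);n=np.array([0,-np.cos(a),-np.sin(a)]);ex=np.array([.023,0,0])
    tops=[p-.0393*u-.02*n+k*ex for k in(-1,1)]; low=[p-.0393*u+.02*n+k*ex for k in(-1,1)]; mo=p+.0227*u-.02*n
    q=proj(w,tops+low+[mo]).round(0)
    print(th,'wrist win_a edge',q[:2].ravel(),'win_b edge',q[2:4].ravel(),'scene',proj(s,[tops[1],low[1],tops[0],low[0]]).round(0).ravel(), 'mouth',proj(s,[mo+ex]).round())
print('obs wrist',268,131,383,131)
E
```

```text
50 wrist win_a edge [277. 164. 367. 163.] win_b edge [286. 199. 360. 198.] scene [251. 183. 244. 189. 259. 172. 252. 178.] mouth [[233. 168.]]
60 wrist win_a edge [274. 164. 369. 163.] win_b edge [284. 189. 361. 189.] scene [251. 181. 246. 189. 259. 170. 254. 178.] mouth [[231. 168.]]
70 wrist win_a edge [272. 167. 371. 166.] win_b edge [283. 181. 362. 180.] scene [251. 179. 248. 188. 259. 168. 256. 177.] mouth [[229. 168.]]
80 wrist win_a edge [270. 173. 373. 172.] win_b edge [281. 174. 363. 173.] scene [250. 177. 249. 187. 258. 165. 257. 176.] mouth [[228. 168.]]
90 wrist win_a edge [267. 182. 375. 181.] win_b edge [280. 168. 365. 167.] scene [248. 175. 250. 186. 257. 163. 258. 174.] mouth [[227. 169.]]
100 wrist win_a edge [265. 195. 377. 194.] win_b edge [278. 165. 366. 164.] scene [247. 172. 251. 184. 255. 161. 259. 173.] mouth [[226. 170.]]
110 wrist win_a edge [263. 211. 379. 210.] win_b edge [275. 164. 368. 163.] scene [244. 170. 251. 182. 253. 159. 259. 171.] mouth [[226. 171.]]
120 wrist win_a edge [262. 229. 380. 228.] win_b edge [273. 165. 370. 164.] scene [242. 168. 251. 180. 251. 157. 259. 169.] mouth [[226. 172.]]
obs wrist 268 131 383 131
```

```bash
cat > fit.py <<'E'
from h import *
from scipy.optimize import least_squares
w=load('w4');s=load('s4');t=load('t4');p=np.array([.5607,-.2244,.1225])
def model(x):
    a,d,e,ox=x;u=np.array([0,-np.sin(a),np.cos(a)]);n=np.array([0,-np.cos(a),-np.sin(a)])
    k=np.array([.023,0,0]);c=p+[ox,0,0]
    b=c+(-.0393+d)*u+(-.02+e)*n; m=b+.062*u
    return b-k,b+k,m-k,m+k
def res(x):
    bm,bp,mm,mp=model(x)
    return np.r_[(proj(w,[bm,bp])-[[268,131],[383,131]]).ravel(),(proj(s,[bm,bp,mm,mp])-[[264,166],[255,176],[243.5,153.7],[236.7,162]]).ravel()]
for a0 in (1.2,1.6,2):
    r=least_squares(res,[a0,0,0,0]);print(np.degrees(r.x[0]),r.x[1:],r.cost,r.fun.round(1))
E
python3 fit.py
```

```text
61.952032630717184 [-0.0038 -0.0281  0.0021] 7.12059414184555 [ 0.8  0.4 -0.8 -0.9 -0.5 -1.   0.4  0.4 -0.4 -2.1 -2.2  0.8]
61.95197500122953 [-0.0038 -0.0281  0.0021] 7.120594141265628 [ 0.8  0.4 -0.8 -0.9 -0.5 -1.   0.4  0.4 -0.4 -2.1 -2.2  0.8]
61.951988504714116 [-0.0038 -0.0281  0.0021] 7.120594141373254 [ 0.8  0.4 -0.8 -0.9 -0.5 -1.   0.4  0.4 -0.4 -2.1 -2.2  0.8]
```

The balls are still inside. The fit puts the cell at about 62°, and it slid up the fingers instead of pivoting. I'll lay it down inside the tray and regrip near the mouth for a longer lever.

Call:
drive_tool(rows=[1,-20,0,20,0,1,-10,0,30,0,1,0,0,25,0,1,0,0,15,0,1,0,0,5,0,1,0,0,0,0,1,0,0,0,0,1,0,0,0,0])

```text
clock: 8.7
tcp_pos: [0.5619, -0.2556, 0.0112]
ee_rot: [0.711, 0.703, 0.0, 0.001]
wrist_force: [-0.4, -0.3, -1.3]
finger_gap: 0.0459
finger_force: 10.0
```

Call:
drive_tool(rows=[-0.3,0,0,0,0,-0.3,0,0,0,0,-0.3,0,0,0,0,-0.3,0,0,0,0,-0.3,0,0,0,0])

```text
clock: 9.2
tcp_pos: [0.561, -0.2554, 0.0101]
ee_rot: [0.711, 0.703, 0.0, 0.0]
wrist_force: [0.4, -0.2, 0.9]
finger_gap: 0.0609
finger_force: 0.0
```

```bash
python3 - <<'E'
from h import *
st=bot.state();print(st['clock'],st['tcp_pos'],st['finger_gap'],st['wrist_force'])
s=snap('scene','s5');w=snap('wrist','w5');t=snap('top','t5')
# bright/teal stats: find dark compact blobs (balls) & print predicted lying cell corners vs edges
for nm,im in(('s',s),('w',w)):
    lab=im['frame'].astype(int); 
    print(nm,proj(im,[[.5607-.023,-.213,.045],[.5607+.023,-.213,.045],[.5607-.023,-.275,.045],[.5607+.023,-.275,.045],[.56,-.22,.018]]).round(0).tolist())
E
```

```text
9.2 [ 0.561  -0.2554  0.0101] 0.06092707072096128 [ 0.4455 -0.2462  0.9189]
s [[252.0, 187.0], [244.0, 198.0], [232.0, 182.0], [224.0, 193.0], [247.0, 198.0]]
w [[268.0, 174.0], [374.0, 173.0], [275.0, 303.0], [372.0, 302.0], [321.0, 178.0]]
```

```bash
python3 - <<'E'
from h import *
w=load('w5')['frame'];g=cv2.cvtColor(w,cv2.COLOR_BGR2GRAY)
c=cv2.HoughCircles(cv2.GaussianBlur(g,(3,3),0)[90:310,220:420],cv2.HOUGH_GRADIENT,1,20,param1=60,param2=13,minRadius=12,maxRadius=24)
print(None if c is None else (c[0]+[220,90,0]).round())
for u in (300,321,345):
    print(u,[int(x) for x in g[80:310:3,u-2:u+3].mean(1)])
for v in (150,180,210,240): print(v,[int(x) for x in g[v-1:v+2,230:410:3].mean(0)])
l=cv2.createLineSegmentDetector().detect(g[80:310,220:420])[0]
L=(l.reshape(-1,4)+[220,80,220,80]).round()
print(L[np.hypot(L[:,0]-L[:,2],L[:,1]-L[:,3])>35].tolist())
E
```

```text
[[346. 200.  15.]
 [308. 198.  15.]
 [326. 222.  14.]]
300 [243, 243, 243, 243, 244, 243, 243, 244, 243, 244, 243, 244, 243, 243, 244, 243, 244, 243, 243, 243, 244, 243, 243, 244, 153, 84, 82, 179, 246, 246, 244, 237, 238, 237, 238, 201, 181, 183, 184, 186, 185, 186, 185, 190, 236, 237, 237, 237, 238, 237, 237, 237, 237, 238, 237, 237, 237, 237, 237, 237, 237, 214, 215, 215, 215, 215, 215, 215, 214, 215, 215, 22, 24, 27, 31, 31, 37]
321 [244, 244, 244, 243, 244, 243, 243, 243, 243, 243, 243, 243, 244, 243, 244, 244, 243, 243, 244, 243, 243, 243, 243, 244, 150, 85, 83, 180, 246, 246, 244, 237, 237, 238, 237, 238, 228, 209, 195, 191, 196, 206, 223, 196, 179, 183, 183, 184, 185, 186, 186, 182, 214, 237, 237, 237, 238, 237, 238, 237, 237, 215, 215, 215, 214, 214, 215, 213, 214, 214, 215, 22, 21, 26, 30, 31, 35]
345 [243, 243, 243, 244, 243, 243, 243, 243, 243, 243, 243, 243, 243, 243, 243, 243, 243, 243, 243, 243, 243, 243, 243, 243, 150, 84, 84, 217, 246, 245, 242, 238, 238, 237, 237, 224, 180, 182, 182, 186, 186, 188, 186, 185, 185, 207, 238, 238, 238, 237, 237, 237, 237, 237, 238, 237
[... 1015 characters left out ...]

240 [123, 123, 84, 61, 59, 57, 58, 58, 59, 59, 14, 10, 8, 5, 125, 123, 136, 143, 133, 198, 198, 205, 238, 237, 237, 237, 237, 237, 237, 237, 237, 237, 237, 237, 238, 237, 237, 237, 238, 237, 236, 237, 238, 237, 202, 202, 202, 135, 139, 130, 49, 5, 6, 10, 55, 61, 61, 57, 61, 58]
[[257.0, 291.0, 393.0, 291.0], [381.0, 161.0, 273.0, 161.0], [278.0, 152.0, 369.0, 152.0], [270.0, 255.0, 255.0, 291.0], [368.0, 288.0, 370.0, 208.0], [286.0, 251.0, 288.0, 288.0], [284.0, 169.0, 286.0, 249.0], [220.0, 261.0, 246.0, 226.0], [383.0, 226.0, 415.0, 285.0], [234.0, 286.0, 266.0, 226.0], [293.0, 204.0, 293.0, 274.0], [360.0, 262.0, 362.0, 206.0], [275.0, 173.0, 279.0, 268.0], [296.0, 261.0, 358.0, 261.0]]
```

```bash
python3 - <<'E'
from h import *
w=load('w5'); print(w['position'])
for y0 in(-.205,-.207,-.209):
  print(y0,proj(w,[[.561+k*.023,y,z] for k in(-1,1) for y,z in((y0,.045),(y0,.005),(y0-.062,.0085),(y0-.062,.045))]).round(0).tolist())
for b in((346,200),(308,198),(326,222)): print(atz(w,*b,.0165))
for uv in((273,161),(381,161)): print(atz(w,*uv,.045))
print(atz(w,327,261,.0085))
E
```

```text
[ 0.5627 -0.189   0.1905]
-0.205 [[268.0, 156.0], [280.0, 148.0], [284.0, 256.0], [275.0, 287.0], [375.0, 154.0], [365.0, 146.0], [364.0, 255.0], [373.0, 286.0]]
-0.207 [[268.0, 160.0], [280.0, 151.0], [284.0, 260.0], [275.0, 291.0], [375.0, 159.0], [365.0, 150.0], [364.0, 259.0], [372.0, 290.0]]
-0.209 [[269.0, 165.0], [281.0, 155.0], [284.0, 263.0], [275.0, 295.0], [375.0, 164.0], [365.0, 154.0], [364.0, 262.0], [372.0, 294.0]]
[ 0.5731 -0.232   0.0165]
[ 0.5531 -0.2307  0.0165]
[ 0.5624 -0.2441  0.0165]
[ 0.54   -0.2073  0.045 ]
[ 0.5865 -0.2078  0.045 ]
[ 0.5627 -0.2702  0.0085]
```

Measured: the cell lies flat in the tray with its bottom at y=-0.2075, its mouth at y=-0.2695, centred on x=0.563. The balls are still inside. I'll regrip near the mouth and lift.

Call:
drive_tool(rows=[-0.3,-2,1,2,0,-0.3,0,0,0,0,1,0,0,0,0,1,0,0,0,0,1,0,0,0,0,1,0,0,0,0,1,0,0,0,0], newtons=10)

```text
clock: 10.05
tcp_pos: [0.5619, -0.2574, 0.0079]
ee_rot: [0.711, 0.703, -0.0, -0.0]
wrist_force: [-0.4, -0.2, -0.1]
finger_gap: 0.0457
finger_force: 10.0
```

Call:
drive_tool(rows=[1,0,0,-10,0,1,0,0,-15,0,1,0,0,-20,0,1,15,0,-5,0,1,20,0,0,0,1,21,0,0,0,1,0,0,0,0,1,0,0,0,0])

```text
clock: 10.85
tcp_pos: [0.5628, -0.2005, 0.0582]
ee_rot: [0.711, 0.703, 0.0, 0.0]
wrist_force: [-0.0, -0.9, -2.0]
finger_gap: 0.0457
finger_force: 10.0
```

```bash
cat >> h.py <<'E'
def see(w,roi=(90,310,220,420)):
    a,b,c,d=roi;g=cv2.cvtColor(w['frame'],cv2.COLOR_BGR2GRAY);st=bot.state();print(st['clock'],st['tcp_pos'],st['finger_gap'],st['finger_force'],st['wrist_force'])
    k=cv2.HoughCircles(cv2.GaussianBlur(g,(3,3),0)[a:b,c:d],cv2.HOUGH_GRADIENT,1,18,param1=60,param2=13,minRadius=10,maxRadius=26)
    print('circ',None if k is None else (k[0]+[c,a,0]).round().tolist())
    L=(cv2.createLineSegmentDetector().detect(g[a:b,c:d])[0].reshape(-1,4)+[c,a,c,a]).round()
    print('lines',L[np.hypot(L[:,0]-L[:,2],L[:,1]-L[:,3])>40].astype(int).tolist())
E
python3 - <<'E'
from h import *
see(snap('wrist','w6'))
E
```

```text
10.9 [ 0.5627 -0.2018  0.0582] 0.045641327918559585 9.997743666172028 [ 0.0669 -1.3038 -1.5   ]
circ [[346.0, 202.0, 15.0], [306.0, 200.0, 14.0], [326.0, 226.0, 14.0]]
lines [[274, 227, 274, 291], [273, 291, 376, 291], [391, 226, 420, 275], [418, 148, 371, 148], [262, 145, 418, 143], [418, 156, 272, 156], [229, 277, 259, 227], [375, 291, 376, 218], [373, 148, 326, 149], [273, 178, 273, 226], [281, 181, 283, 268], [367, 262, 368, 212], [378, 246, 394, 286], [255, 290, 272, 245], [371, 168, 369, 209], [358, 262, 360, 212], [289, 168, 291, 241], [267, 159, 221, 159], [293, 259, 357, 259]]
```

Call:
drive_tool(rows=[1,7,0,10,0,1,0,0,10,0,1,-1.5,0,3.5,0,1,-1.5,0,4,0,1,-1.5,0,4,0,1,-1,0,5,0,1,0,0,0,0,1,0,0,0,0])

```text
clock: 11.7
tcp_pos: [0.5622, -0.2002, 0.0211]
ee_rot: [0.711, 0.703, -0.0, -0.0]
wrist_force: [-0.4, -1.2, -0.3]
finger_gap: 0.0458
finger_force: 10.0
```

Call:
drive_tool(rows=[1,0,0,0,0,1,0,0,0,0,1,0,0,0,0])

```text
clock: 12.0
tcp_pos: [0.5624, -0.1997, 0.0214]
ee_rot: [0.711, 0.703, -0.0, -0.0]
wrist_force: [-0.6, -0.8, -1.8]
finger_gap: 0.0459
finger_force: 10.0
```

```bash
python3 - <<'E'
from h import *
see(snap('wrist','w7'),(70,310,180,460))
E
```

```text
12.05 [ 0.5625 -0.1997  0.0214] 0.04568145503624168 9.998784810304642 [-0.3196  0.5987 -1.0398]
circ [[422.0, 296.0, 22.0]]
lines [[278, 291, 373, 291], [458, 156, 379, 157], [377, 150, 458, 149], [374, 290, 381, 226], [268, 221, 276, 290], [181, 256, 223, 255], [254, 159, 181, 161], [275, 197, 285, 288], [386, 186, 269, 186], [288, 194, 291, 257], [365, 288, 373, 219], [229, 276, 259, 227], [187, 169, 196, 253], [277, 139, 373, 139], [382, 164, 458, 163], [390, 226, 421, 276], [458, 166, 384, 167], [255, 290, 269, 252], [187, 153, 256, 152], [358, 249, 362, 197], [266, 168, 189, 170], [293, 243, 357, 243]]
```

The balls are no longer visible in the cell. I'll lift clear of the tray and check it.

Call:
drive_tool(rows=[1,-5,0,-20,0,1,0,0,-30,0,1,10,-3,-20,0,1,35,-3,0,0,1,40,-3,0,0,1,40,-3,0,0,1,35,0,0,0,1,20,0,0,0])

```text
clock: 12.85
tcp_pos: [0.5523, -0.0204, 0.0914]
ee_rot: [0.71, 0.704, 0.001, -0.001]
wrist_force: [0.7, 0.0, -1.0]
finger_gap: 0.0462
finger_force: 10.0
```

Call:
drive_tool(rows=[1,5,0,0,0,1,0,0,0,0,1,0,0,0,0])

```text
clock: 13.15
tcp_pos: [0.5528, -0.0217, 0.0916]
ee_rot: [0.712, 0.702, -0.0, 0.001]
wrist_force: [0.4, -1.2, -1.6]
finger_gap: 0.0457
finger_force: 10.0
```

```bash
python3 - <<'E'
from h import *
w=snap('wrist','w8'); see(w,(70,310,180,460))
for n in('top','scene'):
    s=snap(n,n[0]+'8'); m=np.array([[.49,-.16],[.65,-.16],[.65,-.365],[.49,-.365]])
    q=proj(s,np.c_[m,np.full(4,.006)]); mask=np.zeros((400,640),np.uint8); cv2.fillPoly(mask,[q.astype(int)],255)
    g=cv2.cvtColor(s['frame'],cv2.COLOR_BGR2GRAY); v=g[mask>0]; print(n,np.percentile(v,[1,5,25,50,75]))
    th=((g<45)&(mask>0)).astype(np.uint8); k,_,st,c=cv2.connectedComponentsWithStats(th)
    for i in range(1,k):
        if st[i,4]>6: print(st[i],c[i].round(1),atz(s,*c[i],.013))
E
```

```text
13.2 [ 0.5528 -0.022   0.0915] 0.04585164205931298 9.99874547123909 [-0.4655 -0.0597 -1.4502]
circ [[400.0, 270.0, 21.0], [250.0, 270.0, 21.0], [266.0, 238.0, 13.0]]
lines [[273, 291, 376, 291], [229, 277, 259, 227], [391, 227, 421, 277], [374, 285, 381, 228], [181, 255, 223, 255], [277, 219, 285, 288], [384, 186, 264, 186], [366, 288, 373, 222], [276, 139, 373, 139], [255, 290, 269, 252], [288, 197, 291, 243], [359, 242, 362, 197], [293, 242, 357, 243]]
top [ 48. 123. 128. 129. 130.]
[407 192   4   6   9] [408.1 194. ] [ 0.6049 -0.2346  0.013 ]
[409 207   4   6  13] [410.  209.7] [ 0.5659 -0.2388  0.013 ]
[406 221   5   6  11] [407.5 223.1] [ 0.5328 -0.2323  0.013 ]
scene [ 54.  59. 165. 166. 167.]
[246 190   4   3   7] [247.7 191.1] [ 0.5296 -0.2351  0.013 ]
[238 198   4   3   7] [239.4 198.9] [ 0.565  -0.2428  0.013 ]
```

All three balls are in the tray, confirmed in the top view and two of them in the scene view. Now I'll lay the empty cell on the table to regrip it near its bottom.

Call:
drive_tool(rows=[1,0,0,25,0,1,0,0,30,0,1,0,0,20,0,1,0,0,8,0,1,0,0,1,0,1,0,0,0,0,1,0,0,0,0])

```text
clock: 14.0
tcp_pos: [0.5537, -0.0201, 0.0085]
ee_rot: [0.711, 0.703, 0.001, 0.001]
wrist_force: [0.6, -0.1, -0.9]
finger_gap: 0.046
finger_force: 10.0
```

Call:
drive_tool(rows=[-0.3,0,0,0,0,-0.3,0,0,0,0,-0.3,0,0,0,0,-0.3,0,0,0,0,-0.3,0,0,0,0])

```text
clock: 14.5
tcp_pos: [0.5529, -0.0197, 0.0076]
ee_rot: [0.711, 0.703, 0.0, 0.0]
wrist_force: [0.7, -1.0, -0.2]
finger_gap: 0.0607
finger_force: 0.0
```

```bash
python3 - <<'E'
from h import *
w=snap('wrist','w9'); see(w,(40,310,180,460)); p=bot.state()['tcp_pos']
for b in (.028,.033,.038): 
  y0=p[1]+b
  print(y0,proj(w,[[.552+k*.023,y,z] for k in(-1,1) for y,z in((y0,.040),(y0,.0),(y0-.062,.0035),(y0-.062,.040))]).round(0).tolist())
E
```

```text
14.55 [ 0.5529 -0.0197  0.0075] 0.060988004039066346 0.0 [ 0.1677  0.5309 -0.7557]
circ None
lines [[383, 137, 276, 135], [379, 218, 382, 147], [279, 132, 376, 132], [288, 270, 367, 271], [278, 216, 279, 268], [368, 269, 370, 216], [287, 209, 287, 268], [257, 291, 393, 291], [383, 226, 416, 286], [234, 286, 266, 226], [200, 287, 246, 226], [286, 206, 285, 147], [405, 227, 450, 288], [374, 147, 371, 212], [293, 147, 294, 242], [360, 241, 364, 148], [277, 148, 277, 189], [296, 242, 358, 243]]
0.008254068899776361 [[270.0, 205.0], [281.0, 187.0], [285.0, 290.0], [276.0, 326.0], [372.0, 204.0], [362.0, 186.0], [361.0, 289.0], [369.0, 325.0]]
0.013254068899776362 [[269.0, 194.0], [281.0, 178.0], [284.0, 282.0], [276.0, 317.0], [372.0, 193.0], [362.0, 177.0], [362.0, 281.0], [369.0, 316.0]]
0.01825406889977636 [[269.0, 183.0], [280.0, 169.0], [284.0, 274.0], [275.0, 308.0], [372.0, 182.0], [362.0, 168.0], [362.0, 273.0], [370.0, 307.0]]
```

Flat: the bottom is at y≈0.039, the mouth at y≈-0.023, centred on x≈0.556. Regripping 22 mm from the bottom.

Call:
drive_tool(rows=[-0.3,0,3,0,0,-0.3,12,0,0,0,-0.3,14,0,1,0,-0.3,11,0,1,0,-0.3,0,0,0,0,-0.3,0,0,0,0,1,0,0,0,0,1,0,0,0,0])

```text
clock: 15.35
tcp_pos: [0.5563, 0.0164, 0.0055]
ee_rot: [0.712, 0.702, -0.0, 0.0]
wrist_force: [-0.1, -0.1, -0.1]
finger_gap: 0.0482
finger_force: 0.7
```

Call:
drive_tool(rows=[1,0,0,0,0,1,0,0,0,0,1,0,0,0,0])

```text
clock: 15.65
tcp_pos: [0.5562, 0.0166, 0.0055]
ee_rot: [0.712, 0.703, -0.0, 0.0]
wrist_force: [0.2, -1.1, 0.6]
finger_gap: 0.046
finger_force: 10.0
```

```bash
python3 - <<'E'
from h import *
w=snap('wrist','w10'); see(w,(40,310,180,460)); p=bot.state()['tcp_pos']
for y0 in(.035,.039,.043): print(y0,proj(w,[[.556+k*.023,y,z] for k in(-1,1) for y,z in((y0,.040),(y0,.0),(y0-.062,.0035),(y0-.062,.040))]).round(0).tolist())
E
```

```text
15.7 [0.5562 0.0167 0.0055] 0.04576786166454125 9.972273856401443 [-1.151  -0.9309  0.175 ]
circ [[424.0, 290.0, 18.0]]
lines [[274, 291, 376, 291], [257, 193, 338, 199], [373, 288, 376, 229], [275, 228, 276, 288], [181, 255, 223, 255], [366, 227, 284, 227], [377, 219, 274, 218], [283, 227, 284, 288], [365, 288, 367, 227], [377, 242, 394, 286], [254, 290, 273, 242], [229, 276, 259, 227], [391, 227, 421, 276], [291, 229, 292, 288], [357, 288, 359, 229]]
0.035 [[272.0, 227.0], [282.0, 204.0], [286.0, 306.0], [278.0, 346.0], [373.0, 225.0], [364.0, 203.0], [363.0, 305.0], [371.0, 345.0]]
0.039 [[271.0, 218.0], [282.0, 197.0], [286.0, 300.0], [277.0, 339.0], [373.0, 217.0], [364.0, 196.0], [363.0, 299.0], [371.0, 338.0]]
0.043 [[271.0, 210.0], [282.0, 191.0], [286.0, 294.0], [277.0, 332.0], [374.0, 208.0], [364.0, 189.0], [363.0, 293.0], [371.0, 331.0]]
```

Call:
drive_tool(rows=[1,0,0,-20,0,1,0,0,-35,0,1,10,0,-35,-0.01,1,30,-1,-30,-0.01,1,35,-1,-20,-0.01,1,35,-1,0,-0.01,1,35,-1,0,0,1,35,-1,0,0])

```text
clock: 16.5
tcp_pos: [0.5482, 0.1988, 0.1456]
ee_rot: [0.697, 0.717, 0.0, -0.0]
wrist_force: [0.5, -0.6, -1.6]
finger_gap: 0.046
finger_force: 10.0
```

Call:
drive_tool(rows=[1,30,0,0,0,1,20,0,0,0,1,0,0,0,0,1,0,0,0,0,1,0,0,0,0])

```text
clock: 17.0
tcp_pos: [0.5473, 0.245, 0.1454]
ee_rot: [0.698, 0.716, -0.001, 0.0]
wrist_force: [-0.1, -0.5, -1.3]
finger_gap: 0.0455
finger_force: 10.0
```

```bash
python3 - <<'E'
from h import *
w=snap('wrist','w11'); see(w,(0,310,0,640)); t=snap('top','t11'); s=snap('scene','s11')
plan([.551,.2462,.135],.03,1)
for nm,q in(('w',w),('s',s)):
    print(nm,proj(q,[[.551,.2902,.085],[.5487+.055,.371,.109],[.5487-.055,.369,.109],[.551+.055,.212,.109],[.551-.055,.2085,.109]]).round(0).tolist())
E
```

```text
17.05 [0.5474 0.245  0.1455] 0.04609837846193109 9.973553717136383 [ 0.9388 -0.7557 -0.6972]
circ [[250.0, 272.0, 19.0], [386.0, 26.0, 11.0]]
lines [[273, 291, 376, 291], [427, 255, 516, 256], [514, 256, 561, 291], [419, 2, 391, 35], [566, 183, 638, 203], [391, 228, 421, 277], [584, 280, 539, 251], [312, 48, 267, 47], [391, 48, 347, 47], [275, 228, 276, 281], [241, 7, 322, 7], [314, 178, 357, 179], [322, 7, 396, 5], [366, 227, 284, 227], [373, 219, 274, 218], [137, 255, 223, 256], [88, 292, 137, 256], [283, 226, 284, 288], [1, 291, 88, 291], [397, 156, 402, 24], [365, 288, 367, 229], [249, 31, 253, 94], [284, 197, 366, 198], [389, 37, 267, 38], [253, 98, 257, 158], [377, 244, 394, 287], [255, 290, 273, 242], [257, 177, 260, 224], [291, 229, 292, 288], [230, 275, 259, 228], [357, 288, 359, 229], [139, 292, 92, 292], [516, 292, 454, 292], [196, 292, 141, 291]]
tilt 0.00046974967881532827 head 0.025772469061183377 from [0.5474 0.2455 0.1456]
[-1, np.float64(0.6), np.float64(3.6), np.float64(10.6), np.float64(-0.0042)]
w [[331.0, 148.0], [426.0, 14.0], [237.0, 13.0], [408.0, 267.0], [249.0, 267.0]]
s [[434.0, 230.0], [467.0, 250.0], [473.0, 215.0], [397.0, 231.0], [407.0, 199.0]]
```

```bash
python3 - <<'E'
from h import *
w=load('w11')
for uv in((249,31),(257,158),(260,224),(397,156),(402,24),(267,38.5),(389,37.5)): print(uv,atz(w,*uv,.02))
for uv in((257,255.5),(427,255.5),(516,256),(137,255)): print(uv,atz(w,*uv,.109))
E
```

```text
(249, 31) [0.4813 0.3791 0.02  ]
(257, 158) [0.4857 0.2734 0.02  ]
(260, 224) [0.4873 0.2109 0.02  ]
(397, 156) [0.6121 0.2784 0.02  ]
(402, 24) [0.6081 0.3876 0.02  ]
(267, 38.5) [0.4962 0.3737 0.02  ]
(389, 37.5) [0.5981 0.377  0.02  ]
(257, 255.5) [0.502  0.2175 0.109 ]
(427, 255.5) [0.6187 0.2205 0.109 ]
(516, 256) [0.6798 0.2217 0.109 ]
(137, 255) [0.4197 0.2158 0.109 ]
```

Call:
drive_tool(rows=[1,0,0,16,0,1,0,1,15,0,1,3,0,6,0,1,3,0,7,0,1,1,0,7,0,1,0.5,0,7.5,0,1,0,0,0,0,1,0,0,0,0])

```text
clock: 17.95
tcp_pos: [0.548, 0.2544, 0.0867]
ee_rot: [0.697, 0.717, -0.0, 0.0]
wrist_force: [-0.2, -0.7, -1.2]
finger_gap: 0.0461
finger_force: 10.0
```

```bash
cat >> h.py <<'E'
def predict(w,h=.0223,o=.0043,ths=range(-10,100,10)):
    st=bot.state();p=np.array(st['tcp_pos'])+[0,0,.0188]
    for th in ths:
        a=np.radians(th);u=np.array([0,-np.sin(a),np.cos(a)]);n=np.array([0,-np.cos(a),-np.sin(a)]);ex=np.array([.023,0,0])
        b=p-h*u+o*n
        P=[b-.02*n-ex,b-.02*n+ex,b+.02*n-ex,b+.02*n+ex]; P+=[x+.062*u for x in P]
        q=proj(w,P).round(0).astype(int); print(th,'botA',q[0],q[1],'botB',q[2],q[3],'mouA',q[4],q[5],'mouB',q[6],q[7])
E
python3 - <<'E'
from h import *
w=snap('wrist','w12'); see(w,(130,310,230,420)); predict(w)
E
```

```text
18.0 [0.5481 0.2542 0.0868] 0.046153957852548125 9.998884610831738 [ 0.0123 -0.5192 -1.7957]
circ [[266.0, 238.0, 12.0]]
lines [[274, 291, 376, 291], [237, 131, 244, 248], [390, 226, 419, 274], [286, 206, 281, 288], [372, 203, 284, 203], [276, 223, 273, 289], [377, 291, 374, 223], [368, 288, 365, 213], [230, 275, 259, 227], [411, 182, 415, 131], [376, 241, 394, 286], [360, 288, 358, 229], [292, 226, 290, 288], [256, 286, 273, 242], [357, 230, 293, 230]]
-10 botA [284 214] [365 217] botB [283 283] [362 285] mouA [266 232] [384 235] mouB [264 332] [380 335]
0 botA [284 209] [365 211] botB [284 274] [362 276] mouA [264 251] [384 254] mouB [266 342] [377 345]
10 botA [283 204] [366 206] botB [285 265] [361 267] mouA [264 271] [384 274] mouB [268 348] [375 351]
20 botA [282 200] [368 202] botB [285 255] [361 257] mouA [264 289] [383 292] mouB [270 350] [372 353]
30 botA [281 197] [369 200] botB [286 245] [361 247] mouA [264 306] [381 309] mouB [273 349] [370 351]
40 botA [280 196] [370 199] botB [286 236] [362 238] mouA [265 320] [379 323] mouB [275 345] [367 347]
50 botA [279 197] [371 199] botB [286 227] [362 229] mouA [267 330] [377 333] mouB [277 338] [365 340]
60 botA [278 199] [373 202] botB [286 218] [363 220] mouA [268 337] [375 340] mouB [279 329] [364 331]
70 botA [276 203] [374 206] botB [285 210] [364 212] mouA [270 341] [373 343] mouB [281 319] [362 321]
80 botA [275 209] [375 212] botB [285 203] [364 205] mouA [272 341] [370 343] mouB [283 308] [361 310]
90 botA [274 217] [376 220] botB [284 196] [366 199] mouA [275 338] [368 340] mouB [284 296] [360 298]
```

Call:
drive_tool(rows=[1,-1.5,0,7,0,1,-2.2,0,7,0,1,-2.7,0,5,0,1,-3,0,4,0,1,-4,0,4,0,1,-4,0,3,0,1,0,0,0,0,1,0,0,0,0])

```text
clock: 18.8
tcp_pos: [0.549, 0.2385, 0.0567]
ee_rot: [0.697, 0.717, 0.001, -0.0]
wrist_force: [0.3, 5.2, 0.6]
finger_gap: 0.0461
finger_force: 10.0
```

```bash
python3 - <<'E'
from h import *
w=snap('wrist','w13'); see(w,(130,310,230,420)); predict(w,ths=range(-20,60,10))
E
```

```text
18.85 [0.549  0.2385 0.0567] 0.04577431391191527 9.999876162037253 [1.48   5.5529 0.1631]
circ None
lines [[263, 289, 387, 289], [377, 280, 273, 280], [230, 274, 259, 227], [391, 227, 419, 274], [289, 199, 362, 196], [368, 192, 279, 193], [271, 227, 261, 277], [231, 217, 233, 266], [282, 219, 271, 277], [378, 277, 368, 218], [388, 272, 378, 225]]
-20 botA [284 221] [364 223] botB [282 291] [363 293] mouA [267 213] [383 216] mouB [263 317] [382 320]
-10 botA [284 214] [364 216] botB [283 283] [362 285] mouA [266 231] [384 234] mouB [264 331] [380 334]
0 botA [284 208] [365 210] botB [284 274] [361 276] mouA [264 250] [384 253] mouB [266 341] [377 344]
10 botA [283 203] [366 205] botB [284 264] [361 266] mouA [264 270] [384 273] mouB [268 347] [375 350]
20 botA [282 199] [367 202] botB [285 255] [361 257] mouA [264 288] [383 291] mouB [270 350] [372 352]
30 botA [281 197] [369 199] botB [285 245] [361 247] mouA [264 305] [381 308] mouB [272 348] [370 351]
40 botA [280 196] [370 198] botB [286 235] [361 237] mouA [265 319] [379 322] mouB [275 344] [367 346]
50 botA [279 196] [371 199] botB [286 226] [362 228] mouA [266 330] [377 332] mouB [277 337] [365 339]
```

The cell is now about 20° from upright. I'll set it on the bed mid-gap, release it so it squares itself, and regrip.

Call:
drive_tool(rows=[1,15,0,0,0,1,20,0,5,0,1,16,0,10,0,1,0,0,10,0,1,0,0,6,0,1,0,0,1,0,1,0,0,0,0,1,0,0,0,0])

```text
clock: 19.65
tcp_pos: [0.5475, 0.2873, 0.0252]
ee_rot: [0.698, 0.716, 0.0, 0.0]
wrist_force: [0.4, 0.2, -1.7]
finger_gap: 0.046
finger_force: 10.0
```

```bash
python3 - <<'E'
from h import *
w=snap('wrist','w14'); see(w,(130,310,230,420)); predict(w,h=.018,ths=range(-10,40,10))
E
```

```text
19.7 [0.5475 0.2876 0.0254] 0.04611738791084991 9.998563779518008 [ 0.7993 -1.3115 -0.7321]
circ None
lines [[301, 183, 368, 185], [263, 289, 387, 289], [377, 280, 273, 280], [230, 275, 259, 227], [391, 227, 419, 274], [389, 280, 381, 239], [286, 193, 291, 257], [288, 198, 362, 196], [368, 192, 282, 192], [271, 227, 261, 277], [284, 209, 272, 277], [378, 277, 368, 218], [360, 247, 363, 202]]
-10 botA [283 215] [365 217] botB [282 285] [363 287] mouA [264 233] [385 236] mouB [262 336] [382 339]
0 botA [283 210] [366 212] botB [283 277] [362 279] mouA [262 255] [386 258] mouB [264 348] [379 351]
10 botA [282 206] [367 208] botB [284 268] [362 270] mouA [262 277] [385 280] mouB [266 356] [376 358]
20 botA [281 204] [368 206] botB [284 259] [362 261] mouA [262 297] [384 300] mouB [269 358] [373 361]
30 botA [280 202] [369 205] botB [285 250] [362 252] mouA [262 315] [382 318] mouB [271 357] [370 360]
```

Call:
drive_tool(rows=[-0.3,0,0,0,0,-0.3,0,0,0,0,-0.3,0,0,0,0,-0.3,0,0,0,0,-0.3,0,0,-10,0,-0.3,0,0,-11,0,-0.3,0,0,0,0,-0.3,0,0,0,0])

```text
clock: 20.5
tcp_pos: [0.5474, 0.2885, 0.0468]
ee_rot: [0.697, 0.717, 0.001, 0.0]
wrist_force: [0.5, 0.4, -0.1]
finger_gap: 0.0614
finger_force: 0.0
```

```bash
python3 - <<'E'
from h import *
w=snap('wrist','w15'); see(w,(100,310,230,420))
s=snap('scene','s15'); see(s,(190,270,405,475))
for y in(.285,.290,.295,.3):
  X=[[.548+k*.023,y+j*.02,z] for z in(.082,.02) for j in(1,-1) for k in(-1,1)]
  print(y,proj(w,X).round(0).astype(int).tolist(),proj(s,X[:4]).round(0).astype(int).tolist())
r=lambda i,w,h:cv2.resize(i,(w,h),interpolation=cv2.INTER_CUBIC)
cv2.imwrite('pics/q15.png',np.hstack([r(w['frame'][100:310,200:450],476,400),r(s['frame'][185:285,390:471],324,400)]))
E
```

```text
20.55 [0.5471 0.2884 0.0463] 0.06106654108519225 0.0 [-0.3994 -0.6689 -0.0412]
circ None
lines [[283, 273, 282, 199], [354, 196, 272, 196], [288, 173, 361, 173], [367, 273, 283, 273], [296, 204, 367, 204], [257, 291, 393, 291], [286, 281, 364, 280], [295, 231, 286, 271], [299, 179, 354, 181], [342, 190, 299, 188], [364, 270, 355, 231], [383, 226, 415, 285], [234, 287, 267, 226], [297, 232, 353, 232], [354, 176, 297, 175]]
20.6 [0.5468 0.2883 0.046 ] 0.06093234924917136 0.0 [-0.1713  0.9501  0.2549]
circ [[436.0, 216.0, 15.0], [436.0, 196.0, 10.0]]
lines []
0.285 [[275, 229], [376, 232], [275, 309], [371, 311], [289, 197], [362, 199], [289, 256], [359, 258]] [[442, 225], [438, 239], [425, 220], [421, 234]]
0.29 [[275, 218], [377, 221], [275, 299], [372, 301], [289, 189], [362, 191], [289, 249], [359, 251]] [[444, 225], [440, 239], [427, 221], [423, 235]]
0.295 [[275, 208], [378, 210], [275, 289], [373, 292], [289, 182], [363, 184], [289, 242], [359, 244]] [[446, 226], [442, 240], [429, 221], [425, 235]]
0.3 [[274, 197], [379, 199], [275, 280], [373, 282], [289, 174], [363, 176], [289, 235], [360, 237]] [[448, 226], [444, 240], [431, 222], [428, 236]]
```

View pics/q15.png

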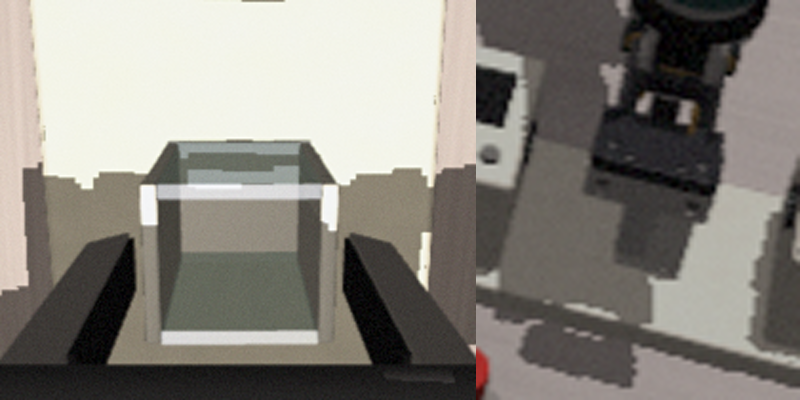

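The cell stands upright, square and empty on the bed, at about y=0.300, x=0.548 (rim corners near (273,197) and (378,197) in the full wrist frame). I'll centre on it, grip and raise it.

Call:
drive_tool(rows=[-0.3,6,1,2,0,-0.3,6,0,0,0,-0.3,0,0,0,0,-0.3,0,0,0,0,1,0,0,0,0,1,0,0,0,0,1,0,0,0,0,1,0,0,0,0], newtons=12)

```text
clock: 21.4
tcp_pos: [0.5477, 0.2999, 0.044]
ee_rot: [0.697, 0.717, -0.0, 0.0]
wrist_force: [-0.3, -0.6, -1.2]
finger_gap: 0.0456
finger_force: 12.0
```

Call:
drive_tool(rows=[1,0,0,0,0,1,0,0,0,0,1,0,0,-8,0,1,-4,0,-13,0,1,-4,0,-13,0,1,0,0,0,0,1,0,0,0,0,1,0,0,0,0])

```text
clock: 22.2
tcp_pos: [0.5475, 0.2923, 0.0779]
ee_rot: [0.697, 0.717, -0.0, -0.0]
wrist_force: [-0.1, 0.1, -1.7]
finger_gap: 0.046
finger_force: 12.0
```

```bash
python3 - <<'E'
from h import *
w=snap('wrist','w16'); see(w,(100,310,230,420)); Q=R.from_quat(bot.state()['ee_rot']).as_matrix(); print('head',np.arctan2(Q[1,1],Q[0,1]))
for y in(.287,.292,.297):
  X=[[.548+k*.023,y+j*.02,z] for z in(.116,.054) for j in(1,-1) for k in(-1,1)]
  print(y,proj(w,X).round(0).astype(int).tolist())
t=snap('top','t16');g=cv2.cvtColor(t['frame'],cv2.COLOR_BGR2GRAY)
q=proj(t,[[.605,-.235,.013],[.566,-.239,.013],[.533,-.233,.013]]).round().astype(int)
print([int(g[v-4:v+5,u-4:u+5].min()) for u,v in q])
E
```

```text
22.25 [0.5475 0.2923 0.0776] 0.0459697052355416 11.999679207801819 [-0.4582  0.099  -1.6425]
circ [[346.0, 212.0, 20.0], [306.0, 212.0, 19.0], [254.0, 280.0, 23.0]]
lines [[235, 173, 240, 256], [391, 227, 419, 273], [307, 104, 252, 103], [413, 207, 418, 101], [406, 104, 349, 102], [367, 223, 274, 223], [273, 224, 275, 288], [375, 289, 377, 224], [274, 291, 376, 291], [296, 231, 367, 231], [230, 274, 260, 227], [283, 288, 281, 231], [368, 232, 367, 288], [230, 104, 234, 161], [356, 194, 299, 194], [378, 246, 394, 286], [256, 286, 272, 246], [296, 251, 353, 251]]
head 0.02817971896228335
0.287 [[273, 235], [377, 238], [274, 315], [371, 318], [288, 201], [362, 203], [288, 261], [359, 263]]
0.292 [[273, 224], [377, 227], [274, 306], [372, 308], [288, 193], [363, 195], [288, 254], [359, 256]]
0.297 [[273, 213], [378, 216], [274, 296], [373, 299], [288, 185], [363, 187], [288, 246], [360, 248]]
[40, 38, 41]
```

```bash
python3 -c "
from rig import bot
print(bot.finish_job())"
```

```text
the job is handed in; nothing more can be done
None
```

I handed the job in with the empty cell held upright in the light path and all three balls in the tray; the cell was gripped only on its frosted sides, its middle measured within about 1 mm of my estimate of the beam point, and no verdict came back.

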